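Candle the marked egg

ROBOT

A 6-joint arm with a two-finger parallel gripper is mounted at the origin on the work surface. World frame = base frame: x ahead of the robot, y to its left, z up, the work surface at z = 0. Lengths are in m, angles in degrees, forces in N, time in s.
With the tool pointing down it reaches from about 0.25 to 0.8 m from the base axis. Payload 8.5 kg.
Tool frame: the origin (TCP) lies at the centre of the arm's flange, where the gripper is bolted on; the fingertips stand 173 mm ahead of it and the grasp point (between the pads) lies 155 mm ahead of it; z points along the fingers, y is the line along which they close (so a half turn about z gives the same grasp; the last joint's range is limited). The gripper opens to 85 mm and grips with 20 to 120 N. Pads are 22 mm wide; open, the fingers measure 114 mm over their backs; the gripper's body (76 mm by 85 mm) begins 54 mm behind the grasp point. The pads swing forward as they close: fully open they stand 13 mm farther back than shut.
Start: joints at [74.141, 13.648, -0.773, 75.585, 0, 90], TCP at [0.143, 0.505, 0.405] pointing down, gripper open.
Joint ranges: [-152.45, 152.45], [-59.26, 108.67], [-65.41, 83.53], [-104.44, 129.93], [-82.83, 76.93], [-180, 180]. Speed limits (degrees/s): [127.2, 127.2, 159.86, 180, 180, 180].

INTERFACE

Orientations are given as [roll, pitch, yaw] about the fixed x, y, z axes, in that order (R = Rz(yaw) Ry(pitch) Rx(roll)).
In Python, from workcell import manip, vision, job_done gives the robot as it stands. The module is installed in compiled form; this text tells all that it offers.
- The arm moves only by the tool arm_command, never from a script. Its argument "rows" is a list of rows, each a list of 7 numbers: the shift along the tool's x, y, z in shares of 0.8 m (1.0 is 0.8 m), then the turn, a rotation vector about the tool's x, y, z in a scale on which 1.0 is 45 degrees, then the opening, from 0 (shut) to 1 (fully open). A call has 1 to 20 rows; each row is the pose to reach, as a shift and turn from the pose commanded when the call began, along the tool's axes at that moment; what a row does not reach only later rows make up. A row lasts 1/10 s, in which the tool goes at most 50 mm and 8.59 degrees, less where a joint would pass 70% of its speed; a pose out of reach is approached as far as the arm can. Shift and turn numbers lie between -1 and 1, and a call with a number outside is refused. A call with a gripper value outside its range is refused whole. The fingers move at their own pace and stop on an object; "squeeze" is the grip in N (left out, the last holds). Time passes only in rows, so rows that repeat a pose let the fingers close. It gives the time, the measured TCP pose, the force, the opening and the grip force at its end, in the units of the state.
- manip.sense(): the state, without advancing time (a new reading comes with each control period).
- vision.get_image(name): name is "scene" or "top" or "wrist"; returns the picture (420x560x3 uint8, blue, green, red); there is no depth.
- vision.camera_model(name): a dict with "K" (3x3 intrinsics, pixels), "R" (3x3) and "t" (3): a world point X has camera coordinates R X + t. Camera axes: x right, y down, z forward; pixel columns grow to the right and rows downward; lengths in m; the calibration is good to about 2 mm. A picture is of the moment at which its call begins: read the wrist's pose just before it. camera_model takes no time and is no camera call; for the wrist camera it gives the pose at the moment of the call.
- job_done(): hands the job in; it is judged then, once.
The state is a dict: "time_s": time; "joint_positions": joint angles; "dq": joint speeds; "tau": joint torques, N m; "tcp_pos": TCP position; "orientation": TCP orientation; "ft_force": force on the tool from outside, world axes, zero at the start; "wrist_torque": the same for the moment, N m; "finger_gap": opening from 0.0 (shut) to 1.0 (fully open); "gripper_force": force on a finger pad.
Only numpy, scipy, OpenCV 4.12 (cv2) and the standard library are available. Lean on these libraries where they do the work, as an engineer would, in place of code of your own. Each camera call takes 0.05 s, during which the arm holds its last target. There are 200 camera calls.

TASK

Check the egg that has a crayoned cross on its blunt end: pick up the candling torch that stands on the worktop and hold its rubber cup on the cross, centred and in line with the leaning egg, seated with only a light pressure. Leave the egg in its hole, do not disturb the other eggs or anything else on the worktop, and finish while still gripping the torch and holding it steadily on the egg.

Things in the scene. Friction and masses are not known exactly. Their poses are not given: they have to be found in the camera images.
- torch: Egg-candling torch: round, black and aluminium, 128 mm long, 0.1 to 0.16 kg, standing upright on its soft black rubber cup. Origin: middle of the cup's mouth (cup not squashed); z along the torch to the tail. Cup 37 mm across, z 0 to 21 mm; aluminium head 35 mm, to z 42, tapering to 52; black barrel, to grip, 28 mm across, z 52 to 118; tail cap 25 mm, to z 128.
- torch_grip (a point): Point on the torch's axis in the middle of where the barrel is best gripped, 92 mm from the mouth of the cup.
- torch_mouth (a point): Centre of the mouth of the torch's rubber cup. The mouth is a ring of 26 mm inside and 36 mm outside diameter, open inside to 22 mm deep; pressed squarely on an egg's blunt end, the egg's crown stands about 6 mm inside the mouth.
- torch_cup (a joint): How far the soft cup is pushed back along the torch towards the tail: 0 = free, 0.008 m = fully squashed. It starts to give at about 2 N and takes 0.4 N more for each further mm, about 5 N at the end of its travel, where it becomes hard.
- rack: Oak egg rack, fixed, 145 mm deep (x), 206 wide (y). Its 14 mm board with two rows of three 38 mm holes slopes 20 degrees, rising to the rack's +x: upper face 38 mm high at the front edge (-x, towards the robot), 89 mm at the back. Holes at y = -64, 0, 64 mm; rows 32 mm along the slope before and behind the middle. Origin: on the worktop under the board's middle.
- rack_row (a point): Middle of the board's upper face, 63 mm above the worktop; its z axis stands square to the board (20 degrees from vertical, leaning to the rack's front), its y axis along the rows.
- egg_marked: The egg to check: brown hen's egg, 57 mm long, 44 thick, 50 to 72 g, loose in one of the 3 holes of the rack's front (lower) row, blunt end up, about square to the board: it leans 20 degrees to the rack's front. A black crayon cross, 24 mm wide, is on its blunt end, else it looks like the others. Origin: its lower, pointed end; z along the egg to the crown.
- egg_crown (a point): Crown of the marked egg's blunt end, the middle of the crayoned cross, 57 mm from its pointed end along its z. The blunt end is rounded to a radius of about 20 mm.
- egg_b: Brown hen's egg without a mark, 57 mm long, 44 mm thick, in the rack's front row. Origin at its pointed lower end.
- egg_c: Brown hen's egg without a mark, 57 mm long, 44 mm thick, in the rack's front row. Origin at its pointed lower end.
- egg_d: Brown hen's egg without a mark, 57 mm long, 44 mm thick, in the rack's back row, -y end. Origin at its pointed lower end.
- egg_e: Brown hen's egg without a mark, 57 mm long, 44 mm thick, in the rack's back row, +y end. Origin at its pointed lower end.
- mill_tall: White pepper mill, 190 mm high, 54 mm in diameter, standing 125 to 155 mm from the torch. Origin under its middle.
- mill_short: White salt mill, 140 mm high, 54 mm in diameter. Origin under its middle.
- egg_cup: White china egg cup, empty, 58 mm high, 50 mm in diameter. Origin under its middle.
- jar: Glass storage jar with an oak lid, 116 mm high, 86 mm in diameter. Origin under its middle.
- soap: Amber soap bottle, 170 mm high, 62 mm in diameter. Origin under its middle.
- mug: White mug, 90 mm high, 80 mm in diameter. Origin under its middle.
- spoon: Wooden spoon lying on the worktop. Origin under its middle.

How it is judged (in metres and radians):
On the way:
1. the torch is held by the gripper, lifted clear of the worktop (contact force between the fingers and torch above 2 N and height (world z) of torch above 0.03 m), for 0.2 s.
At the end, for the whole second after the job is handed in: Torch still gripped and still; its cup presses the marked egg with 1 to 8 N; torch in line with the egg within 7 degrees; mouth within 4 mm of the egg's axis and 10 mm of the crown; torch off the rack; egg in its hole, moved under 6 mm, within 8 degrees of square to the board (contact force between torch and egg_marked between 1 and 8 N and angle between the z axis of torch and the z axis of egg_marked, either way round below 0.13 rad and angle between torch's own z axis and vertical below 0.6 rad and x of torch_mouth in the frame of egg_crown between -0.004 and 0.004 m and y of torch_mouth in the frame of egg_crown between -0.004 and 0.004 m and z of torch_mouth in the frame of egg_crown between -0.01 and 0.01 m and contact force between the fingers and torch above 2 N and contact force between torch and rack below 0.3 N and height (world z) of torch_mouth above 0.05 m and linear speed of torch below 0.02 m/s and distance of egg_marked from where it was at the start of the episode below 0.006 m and angle between the z axis of egg_marked and the z axis of rack_row, either way round below 0.15 rad); the arm keeps its last pose, push and grip.
It fails at once if the marked egg is pressed harder than 15 N by the torch (contact force between torch and egg_marked above 15 N).
It fails at once if the gripper presses on an egg (contact force between the fingers and egg_marked above 1 N or contact force between the fingers and egg_b above 1 N or contact force between the fingers and egg_c above 1 N or contact force between the fingers and egg_d above 1 N or contact force between the fingers and egg_e above 1 N).
It fails at once if the marked egg is shifted or lifted out of its hole (more than 12 mm) (distance of egg_marked from where it was at the start of the episode above 0.012 m).
It fails at once if another egg is shifted (more than 8 mm) (distance of any of egg_b, egg_c, egg_d, egg_e from where it was at the start of the episode above 0.008 m).
It fails at once if one of the other things on the worktop is shifted (more than 20 mm) (distance of any of mill_tall, mill_short, egg_cup, jar, soap, mug, spoon from where it was at the start of the episode above 0.02 m).
It also fails if it takes over 42 s, if anything falls off the work surface, if the arm or the gripper's body presses on something with over 40 N, if the wrist force passes 120 N, or if a joint passes its speed limit or range.

## Working session

There is one attempt and no reset: what is moved stays moved. The work goes in short steps, Python scripts to look and compute and a tool call to move; the robot and the scene stay as the last step left them, time stands still between calls to the robot, and variables do not carry over. Pictures are saved under pics/ and viewed, at most 10 in all, crops included, and the job is handed in when it is done.

Besides the shell and the picture viewer there is one more tool, called after ">>>" as name(argument=value, ...), one argument or row to a line, values as JSON. arm_command: Moves the arm, as the interface text tells. Its arguments: {"type":"object","properties":{"rows":{"type":"array","items":{"type":"array","items":{"type":"number"}}},"squeeze":{"type":"number"}},"required":["rows"]}

```bash
mkdir -p pics; python3 - <<'E'
from workcell import manip, vision
import cv2,numpy as np
print(manip.sense())
for n in ["scene","top","wrist"]:
    m=vision.camera_model(n); im=vision.get_image(n); cv2.imwrite(f"pics/{n}0.png",im)
    print(n,np.round(m["K"],1).tolist(),np.round(m["R"],4).tolist(),np.round(m["t"],4).tolist())
E
```

```text
{'time_s': 0.0, 'joint_positions': array([ 7.41410808e+01,  1.36814413e+01, -8.16279311e-01,  7.55853220e+01,
       -9.17755330e-04,  9.00007703e+01]), 'dq': array([-0.05950303,  0.02094875, -0.00678307,  0.07216395,  0.03246182,
       -0.00579897]), 'tau': array([ 1.37936353e-03, -5.38774180e+01,  3.46437979e+01,  1.82375475e-02,
        1.52191897e-04, -9.79144573e-06]), 'tcp_pos': array([0.14342317, 0.50485671, 0.40407753]), 'orientation': array([-1.79916957e+02,  9.18870865e-04,  1.64140312e+02]), 'ft_force': array([0.4024134 , 0.79590082, 1.03993294]), 'wrist_torque': array([ 0.01437823, -0.01076778,  0.0232518 ]), 'gripper_force': 0.0, 'finger_gap': 1.0020631698258955}
scene [[532.0, 0.0, 283.1], [0.0, 532.0, 204.4], [0.0, 0.0, 1.0]] [[0.6911, 0.7227, -0.0098], [0.4428, -0.4341, -0.7845], [-0.5712, 0.5378, -0.62]] [-0.3635, -0.2334, 1.765]
top [[450.0, 0.0, 282.0], [0.0, 450.0, 211.6], [0.0, 0.0, 1.0]] [[-0.0298, -0.9996, -0.0008], [-0.9764, 0.0293, -0.214], [0.214, -0.0056, -0.9768]] [-0.0533, 0.6061, 1.0116]
wrist [[305.4, 0.0, 278.2], [0.0, 305.4, 210.1], [0.0, 0.0, 1.0]] [[0.2743, 0.9616, -0.0006], [0.9191, -0.262, 0.2944], [0.2829, -0.0813, -0.9557]] [-0.5234, -0.037, 0.3802]
```

View pics/scene0.png

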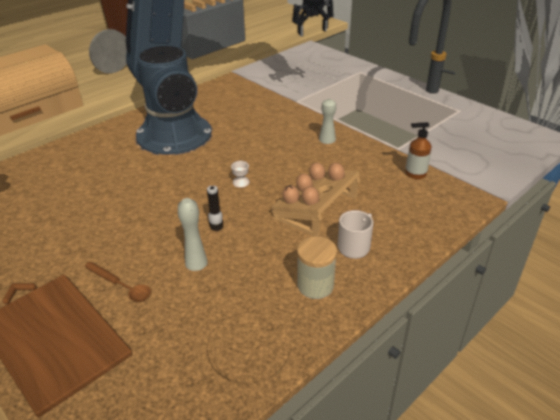

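View pics/top0.png

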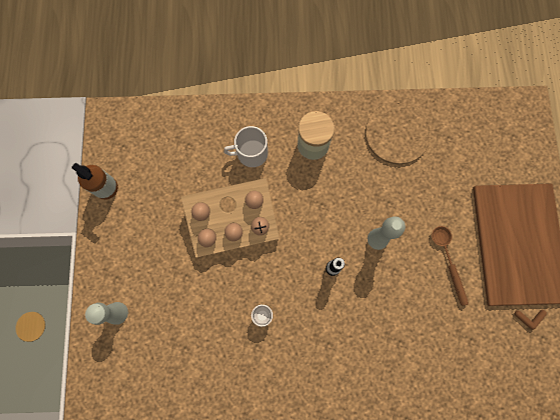

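The scene shows the torch at about (214,208), with the tall mill beside it at (192,235). In the top view the torch is at (335,267), and the cross is on the front-row egg at the -y end, at (261,227). Next I'll take zoomed crops.

```bash
python3 - <<'E'
import cv2,numpy as np
t=cv2.imread("pics/top0.png");s=cv2.imread("pics/scene0.png")
def c(im,x,y,w,h,k): return cv2.resize(im[y:y+h,x:x+w],None,fx=k,fy=k,interpolation=cv2.INTER_CUBIC)
a=c(t,175,170,110,100,4); b=c(t,305,240,60,66,6)[:400,:360]
d=c(s,190,175,44,66,3); e=c(s,265,150,100,66,3)
o=np.zeros((600,800,3),np.uint8); o[:400,:440]=a; o[:396,440:800]=b; o[400:598,:132]=d; o[400:598,140:440]=e
cv2.imwrite("pics/z0.png",o)
E
```

```text
(no output)
```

View pics/z0.png

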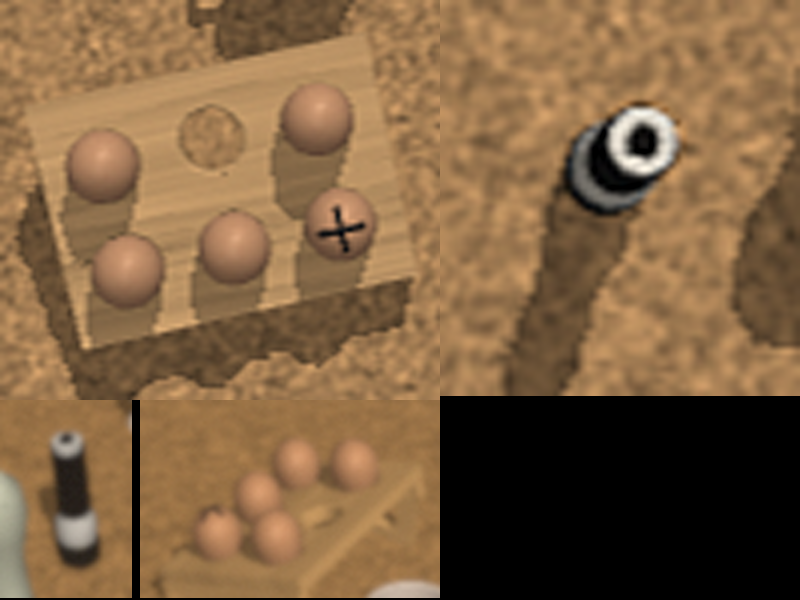

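The crops show the torch's tail centre at top pixel (338.3,263.1) and scene pixel (212,187.3). The cross is at top (260.1,226.9) and roughly scene (289,189). I read the board corners from the top crop.

```bash
cat > h.py <<'E'
import cv2,numpy as np
from workcell import manip, vision
def ray(n,p,m=None):
    m=m or vision.camera_model(n); d=m["R"].T@np.linalg.solve(m["K"],[p[0],p[1],1]); return -m["R"].T@m["t"],d/np.linalg.norm(d)
def plane(n,p,z,m=None):
    o,d=ray(n,p,m); return o+d*(z-o[2])/d[2]
def tri(rs):
    A=sum(np.eye(3)-np.outer(d,d) for o,d in rs); b=sum((np.eye(3)-np.outer(d,d))@o for o,d in rs)
    X=np.linalg.solve(A,b); return X,[np.linalg.norm(np.cross(X-o,d)) for o,d in rs]
E
python3 - <<'E'
from h import *
np.set_printoptions(precision=4,suppress=True)
f=lambda x,y:(x/4+175-.4,y/4+170-.4)
P={k:plane("top",f(*v),z) for k,v,z in [("fl",(85,350),.038),("fr",(412,276),.038),("br",(365,38),.089),("bl",(28,105),.089)]}
for k in P: print(k,P[k])
print("w",np.linalg.norm(P["fl"]-P["fr"]),np.linalg.norm(P["bl"]-P["br"]),"d",np.linalg.norm(P["fl"]-P["bl"])," ",np.linalg.norm(P["fr"]-P["br"]))
c=sum(P.values())/4; y=(P["fl"]-P["fr"]+P["bl"]-P["br"]);y[2]=0;y/=np.linalg.norm(y)
xh=np.cross(y,[0,0,1]); s,co=np.sin(np.radians(20)),np.cos(np.radians(20))
xs=xh*co+np.array([0,0,s]); n=np.array([0,0,co])-xh*s
print("c",c,"yaw",np.degrees(np.arctan2(xh[1],xh[0])),"n",n)
hole=c-.032*xs-.064*y; print("hole",hole)
for h in (.036,.039,.042): print(h,hole+h*n, "cross at that z",plane("top",(260.1,226.9),(hole+h*n)[2]))
print("cross tri",tri([ray("top",(260.1,226.9)),ray("scene",(289,189.3))]))
print("tail tri",tri([ray("top",(338.3,263.1)),ray("scene",(212,187.3))]),plane("top",(338.3,263.1),.128),plane("scene",(212,187.3),.128))
# other eggs, rough outline centres in top at z~.075 ; obstacles
for k,p,z in [("mill_t",(395,226),.19),("eggcup",(262,315),.058),("mid egg",f(234,247),.08),("mug",(251,140),.09),("jar",(316,128),.116)]: print(k,plane("top",p,z))
E
```

```text
fl [0.5046 0.1389 0.038 ]
fr [ 0.5437 -0.0588  0.038 ]
br [ 0.6794 -0.0351  0.089 ]
bl [0.6443 0.1644 0.089 ]
w 0.20147345968395267 0.20263955747105303 d 0.15085681625980873   0.14692137365328917
c [0.593  0.0523 0.0635] yaw 10.57461150339291 n [-0.3362 -0.0628  0.9397]
hole [ 0.5752 -0.0161  0.0526]
0.036 [ 0.5631 -0.0183  0.0864] cross at that z [ 0.5648 -0.0191  0.0864]
0.039 [ 0.5621 -0.0185  0.0892] cross at that z [ 0.5643 -0.0192  0.0892]
0.042 [ 0.561  -0.0187  0.092 ] cross at that z [ 0.5637 -0.0194  0.092 ]
cross tri (array([ 0.5664, -0.018 ,  0.0817]), [np.float64(0.001135564963664554), np.float64(0.0011355649636647233)])
tail tri (array([ 0.4716, -0.1905,  0.1278]), [np.float64(0.0007884287969253279), np.float64(0.0007884287969253192)]) [ 0.4712 -0.1911  0.128 ] [ 0.4724 -0.1901  0.128 ]
mill_t [ 0.5391 -0.3064  0.19  ]
eggcup [ 0.3644 -0.0182  0.058 ]
mid egg [0.5573 0.0445 0.08  ]
mug [ 0.7787 -0.0014  0.09  ]
jar [ 0.794  -0.1578  0.116 ]
```

```bash
cat >> h.py <<'E'
from scipy.spatial.transform import Rotation as Ro
def to(pos,R):
    s=manip.sense(); R0=Ro.from_euler("xyz",s["orientation"],degrees=True)
    print("shift cm",np.round(R0.inv().apply(np.array(pos)-s["tcp_pos"])*100,2),"turn",np.round((R0.inv()*R).as_rotvec(),4),"t",s["time_s"])
def down(yaw): return Ro.from_euler("xyz",[180,0,yaw],degrees=True)
E
python3 - <<'E'
from h import *
to([.50,-.06,.42],down(190.6))
E
```

```text
shift cm [-49.74 -44.6   -1.53] turn [-1.100e-03 -3.000e-04 -4.618e-01] t 0.15
```

The manual's scale: shifts go in shares of 0.8 m and turns go in shares of 45 degrees. Converting my numbers, -49.7 cm / 80 = -0.6213, -44.6 cm / 80 = -0.5575, -0.46 rad / 0.7854 = -0.5857.

>>> arm_command(
  rows=[
    [-0.6213,-0.5575,-0.0188,0,0,-0.5857,1],
    [-0.6213,-0.5575,-0.0188,0,0,-0.5857,1],
    [-0.6213,-0.5575,-0.0188,0,0,-0.5857,1],
    [-0.6213,-0.5575,-0.0188,0,0,-0.5857,1],
    [-0.6213,-0.5575,-0.0188,0,0,-0.5857,1],
    [-0.6213,-0.5575,-0.0188,0,0,-0.5857,1],
    [-0.6213,-0.5575,-0.0188,0,0,-0.5857,1],
    [-0.6213,-0.5575,-0.0188,0,0,-0.5857,1],
    [-0.6213,-0.5575,-0.0188,0,0,-0.5857,1],
    [-0.6213,-0.5575,-0.0188,0,0,-0.5857,1],
    [-0.6213,-0.5575,-0.0188,0,0,-0.5857,1],
    [-0.6213,-0.5575,-0.0188,0,0,-0.5857,1],
    [-0.6213,-0.5575,-0.0188,0,0,-0.5857,1],
    [-0.6213,-0.5575,-0.0188,0,0,-0.5857,1],
    [-0.6213,-0.5575,-0.0188,0,0,-0.5857,1],
    [-0.6213,-0.5575,-0.0188,0,0,-0.5857,1],
    [-0.6213,-0.5575,-0.0188,0,0,-0.5857,1],
    [-0.6213,-0.5575,-0.0188,0,0,-0.5857,1],
    [-0.6213,-0.5575,-0.0188,0,0,-0.5857,1],
    [-0.6213,-0.5575,-0.0188,0,0,-0.5857,1],
  ],
)

```text
time_s: 2.15
tcp_pos: [0.4994, -0.0592, 0.42]
orientation: [-180.0, 0.0, -169.4]
ft_force: [-0.3, 0.1, 0.6]
finger_gap: 0.998
gripper_force: 0.0
```

```bash
python3 - <<'E'
from h import *
import pickle
s=manip.sense(); print(s["tcp_pos"],s["orientation"],s["ft_force"],s["time_s"])
m=vision.camera_model("wrist"); im=vision.get_image("wrist"); cv2.imwrite("pics/w1.png",im); pickle.dump(m,open("w1.pkl","wb"))
g=lambda X:(lambda c:np.round((m["K"]@c/c[2])[:2],1))(m["R"]@np.array(X)+m["t"])
print(g([.564,-.019,.088]),g([.4715,-.1905,.128]))
E
```

```text
[ 0.49943378 -0.05921901  0.41998287] [-1.79986596e+02  2.12261086e-02 -1.69442635e+02] [-0.32650837  0.11463989  0.64693431] 2.15
[304.3 257.7] [131.7 146.9]
```

View pics/w1.png

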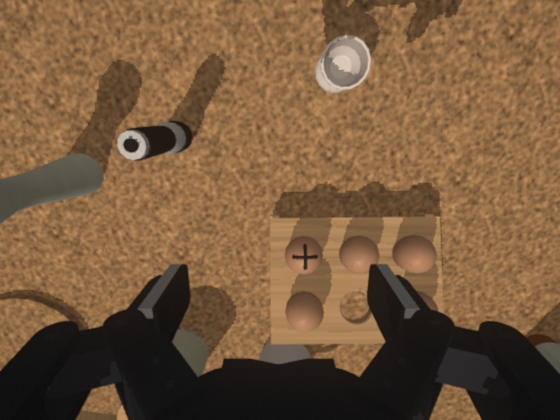

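The wrist view shows the cross at about (305,257) and the tail ring at about (132,145), each within 2 px of prediction. The rack's edges lie parallel to the image rows, which confirms the yaw. I'll refine with masks and triangulate.

```bash
python3 - <<'E'
from h import *
import pickle
np.set_printoptions(precision=4,suppress=True)
m=pickle.load(open("w1.pkl","rb")); w=cv2.imread("pics/w1.png"); t=cv2.imread("pics/top0.png"); s=cv2.imread("pics/scene0.png")
def cen(im,x,y,r,f):
    p=im[y-r:y+r+1,x-r:x+r+1].astype(int); k=f(p).astype(np.uint8)
    n,l,st,c=cv2.connectedComponentsWithStats(k); i=1+np.argmax(st[1:,4]); x0,y0,W,H,a=st[i]
    return np.array([x-r+x0+(W-1)/2,y-r+y0+(H-1)/2]),(W,H,a),c[i]+[x-r,y-r]
dark=lambda p:p.max(2)<75
cw=cen(w,305,257,15,dark); ct=cen(t,260,227,8,dark); print("cross",cw,ct)
br=lambda p:p.min(2)>110
tw=cen(w,132,145,16,br); tt=cen(t,338,263,8,br); print("tail",tw,tt)
dw=cen(w,132,145,8,dark);print(dw)
print(tri([ray("wrist",cw[0],m),ray("top",ct[0])]), tri([ray("wrist",cw[0],m),ray("top",ct[0]),ray("scene",(289,189.3))]))
for z in (.086,.089,.092): print(plane("wrist",cw[0],z,m),plane("top",ct[0],z))
print("tail",tri([ray("wrist",tw[0],m),ray("top",tt[0])]),plane("wrist",tw[0],.128,m),plane("top",tt[0],.128))
# rack edges in wrist view
for k,p,z in [("fl",(440,218),.038),("fr",(271,218),.038)]: print(k,plane("wrist",p,z,m))
E
```

```text
cross (array([305., 256.]), (np.int32(25), np.int32(25), np.int32(125)), array([304.984, 255.928])) (array([259.5, 227. ]), (np.int32(12), np.int32(11), np.int32(26)), array([259.9615, 227.2308]))
tail (array([131., 145.]), (np.int32(29), np.int32(29), np.int32(489)), array([131.3579, 144.8978])) (array([338.5, 263. ]), (np.int32(12), np.int32(11), np.int32(82)), array([338.4634, 262.878 ]))
(array([130.5, 145. ]), (np.int32(14), np.int32(13), np.int32(149)), array([130.5101, 144.8591]))
(array([ 0.5658, -0.0172,  0.0796]), [np.float64(0.0001620815566129005), np.float64(0.0001620815566126772)]) (array([ 0.5657, -0.017 ,  0.0807]), [np.float64(0.0005296212267038165), np.float64(0.00046692894658495834), np.float64(0.0009015692341463554)])
[ 0.5628 -0.0183  0.086 ] [ 0.5647 -0.0177  0.086 ]
[ 0.5614 -0.0188  0.089 ] [ 0.5641 -0.0178  0.089 ]
[ 0.5601 -0.0194  0.092 ] [ 0.5636 -0.018   0.092 ]
tail (array([ 0.471 , -0.1919,  0.126 ]), [np.float64(0.0006084342495541523), np.float64(0.0006084342495541519)]) [ 0.47   -0.1912  0.128 ] [ 0.4714 -0.1915  0.128 ]
fl [0.5052 0.1413 0.038 ]
fr [ 0.5426 -0.0606  0.038 ]
```

```bash
python3 - <<'E'
from h import *
to([.4708,-.1913,.32],down(190.6)); to([.4708,-.1913,.247],down(190.6))
E
```

```text
shift cm [  5.24 -12.45  10.  ] turn [-0.0002  0.0003 -0.0009] t 2.2
shift cm [  5.24 -12.45  17.3 ] turn [-0.0002  0.0003 -0.0009] t 2.2
```

In the tool's units: -12.5 cm / 80 = -0.1563, 10 cm / 80 = 0.125.

>>> arm_command(
  rows=[
    [0.065,-0.1563,0,0,0,0,1],
    [0.065,-0.1563,0,0,0,0,1],
    [0.065,-0.1563,0,0,0,0,1],
    [0.065,-0.1563,0.05,0,0,0,1],
    [0.065,-0.1563,0.0875,0,0,0,1],
    [0.065,-0.1563,0.125,0,0,0,1],
    [0.065,-0.1563,0.125,0,0,0,1],
    [0.065,-0.1563,0.125,0,0,0,1],
    [0.065,-0.1563,0.125,0,0,0,1],
  ],
)

```text
time_s: 3.1
tcp_pos: [0.4719, -0.1923, 0.3215]
orientation: [-179.9, 0.1, -169.5]
ft_force: [0.3, 1.0, -0.4]
finger_gap: 0.998
gripper_force: 0.0
```

```bash
python3 - <<'E'
from h import *
np.set_printoptions(precision=4,suppress=True)
print(manip.sense()["tcp_pos"])
m=vision.camera_model("wrist"); w=vision.get_image("wrist")
c=m["R"]@np.array([.4708,-.1913,.128])+m["t"]; p=(m["K"]@c/c[2])[:2]; print(p)
x,y=map(int,p); a,b=max(0,x-80),max(0,y-80); cv2.imwrite("pics/w2.png",w)
to([.4708,-.1913,.247],down(190.6))
E
```

```text
[ 0.4719 -0.1923  0.3215]
[281.7119 250.7253]
shift cm [0.11 0.13 7.45] turn [-0.0016  0.0022 -0.0015] t 3.15
```

View pics/w2.png

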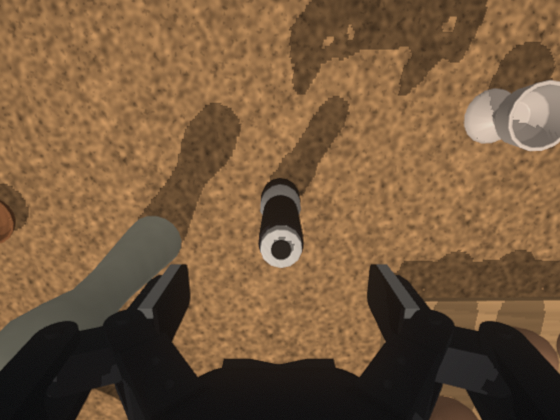

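The torch's tail sits at (281,248), centred between the open fingers and about 1.5 mm nearer the robot than predicted. The mill, at left, is clear of the finger. Next I lower, close and lift.

In the tool's units: 7.4 cm / 80 = 0.0925, 0.15 cm / 80 = 0.0019.

>>> arm_command(
  rows=[
    [0.0025,0.0019,0.0313,0,0,0,1],
    [0.0025,0.0019,0.0625,0,0,0,1],
    [0.0025,0.0019,0.0925,0,0,0,1],
    [0.0025,0.0019,0.0925,0,0,0,1],
    [0.0025,0.0019,0.0925,0,0,0,1],
    [0.0025,0.0019,0.0925,0,0,0,0],
    [0.0025,0.0019,0.0925,0,0,0,0],
    [0.0025,0.0019,0.0925,0,0,0,0],
    [0.0025,0.0019,0.0925,0,0,0,0],
    [0.0025,0.0019,0.0925,0,0,0,0],
    [0.0025,0.0019,0.0925,0,0,0,0],
    [0.0025,0.0019,0.0925,0,0,0,0],
    [0.0025,0.0019,0.0925,0,0,0,0],
    [0.0025,0.0019,0.0925,0,0,0,0],
    [0.0025,0.0019,0.0925,0,0,0,0],
  ],
  squeeze=60,
)

```text
time_s: 4.65
tcp_pos: [0.4691, -0.1912, 0.2457]
orientation: [-180.0, 0.0, -169.5]
ft_force: [-0.0, 0.3, 0.9]
finger_gap: 0.313
gripper_force: 58.8
```

```bash
python3 - <<'E'
from h import *
s=manip.sense(); print(s)
E
```

```text
{'time_s': 4.65, 'joint_positions': array([-2.21692644e+01,  1.80198349e+01, -1.95008299e+01,  5.24711874e+01,
       -2.78627605e-03, -3.26670823e+01]), 'dq': array([-0.03792206,  0.00283804, -0.03191679, -0.02856439, -0.04233614,
       -0.02239463]), 'tau': array([-3.04419072e-01, -5.37826681e+01,  2.85279804e+01,  2.78994218e-01,
       -2.27517374e-01,  5.97291842e-05]), 'tcp_pos': array([ 0.46912239, -0.1911588 ,  0.2457472 ]), 'orientation': array([-1.79993257e+02,  5.35512113e-03, -1.69502182e+02]), 'ft_force': array([-0.01222955,  0.26998717,  0.88607124]), 'wrist_torque': array([ 0.06359904, -0.21872651,  0.04586322]), 'gripper_force': 58.81224274635315, 'finger_gap': 0.3129450472945507}
```

In the tool's units: -14 cm / 80 = -0.175, -12 cm / 80 = -0.15.

>>> arm_command(
  rows=[
    [0,0,-0.0125,0,0,0,0],
    [0,0,-0.0375,0,0,0,0],
    [0,0,-0.075,0,0,0,0],
    [0,0,-0.1125,0,0,0,0],
    [0,0,-0.15,0,0,0,0],
    [0,0,-0.175,0,0,0,0],
    [0,0,-0.175,0,0,0,0],
    [0,0,-0.175,0,0,0,0],
    [0,0,-0.175,0,0,0,0],
  ],
)

```text
time_s: 5.55
tcp_pos: [0.4686, -0.191, 0.3845]
orientation: [179.9, -0.1, -169.5]
ft_force: [-0.6, -0.4, -2.1]
finger_gap: 0.313
gripper_force: 59.1
```

```bash
cat >> h.py <<'E'
L=.2457
yr=np.radians(10.55); y_=np.array([-np.sin(yr),np.cos(yr),0]); xh=np.array([np.cos(yr),np.sin(yr),0])
s20,c20=np.sin(np.radians(20)),np.cos(np.radians(20))
xs=xh*c20+np.array([0,0,s20]); n=np.array([0,0,c20])-xh*s20
RF=Ro.from_matrix(np.c_[-xs,y_,-n])
crown=np.array([.5638,-.0177,.085])
E
python3 - <<'E'
from h import *
np.set_printoptions(precision=4,suppress=True)
s=manip.sense(); print(s["tcp_pos"],s["ft_force"],s["wrist_torque"],s["gripper_force"])
m=vision.camera_model("wrist"); w=vision.get_image("wrist"); cv2.imwrite("pics/w3.png",w)
R0=Ro.from_euler("xyz",s["orientation"],degrees=True)
for d in (.2457,.2037,.1177):
    c=m["R"]@(s["tcp_pos"]+R0.apply([0,0,d]))+m["t"]; print(d,(m["K"]@c/c[2])[:2],c[2])
to(crown+n*(.045+L),RF)
E
```

```text
[ 0.4686 -0.191   0.3845] [-0.6125 -0.4024 -2.1318] [ 0.0084 -0.0233 -0.0158] 59.0972900390625
0.2457 [278.9113 222.8501] 0.22840463555110288
0.2037 [279.1179 245.6404] 0.18826989826817067
0.1177 [280.0288 346.1093] 0.10608924573645231
shift cm [-2.57 15.29  2.64] turn [ 0.001  -0.3512 -0.0011] t 5.6
```

View pics/w3.png

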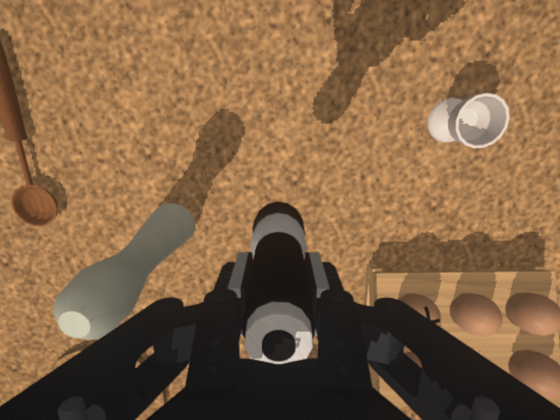

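The picture shows the torch held upright with its cup's near edge at about (278,202) and the tail hole at (279,345), close to prediction. I'll measure the edge exactly and hover over the egg.

```bash
python3 - <<'E'
from h import *
np.set_printoptions(precision=2,suppress=True)
w=cv2.imread("pics/w3.png")
print(w[196:212,278].max(1), w[212,245:312].max(1))
s=manip.sense(); m=vision.camera_model("wrist"); R0=Ro.from_euler("xyz",s["orientation"],degrees=True)
for x,z in [(.0185,.2457),(.0165,.2457),(.0185,.2247),(.0175,.2247)]:
    for dx in (0,-.002):
        c=m["R"]@(s["tcp_pos"]+R0.apply([x+dx,0,z]))+m["t"]; print(x,dx,z,(m["K"]@c/c[2])[:2])
# head/cup boundary on column 278
print(w[212:245,278].max(1))
E
```

```text
[193 194 185 173 155 116  50  38  41  41  40  41  41  43  42  43] [155 149 147 152 164 176 183 184 181 176 169 159 138  92  45  40  40  39
  41  40  41  43  42  42  40  41  41  43  42  45  51  56  59  60  54  47
  46  44  43  42  42  41  40  42  42  41  40  40  40  39  39  38  46  95
 149 167 170 165 157 153 150 151 155 154 152 160 165]
0.0185 0 0.2457 [278.94 198.93]
0.0185 -0.002 0.2457 [278.94 201.57]
0.0165 0 0.2457 [278.94 201.57]
0.0165 -0.002 0.2457 [278.94 204.2 ]
0.0185 0 0.2247 [279.03 207.14]
0.0185 -0.002 0.2247 [279.03 210.02]
0.0175 0 0.2247 [279.03 208.58]
0.0175 -0.002 0.2247 [279.03 211.45]
[ 60  93 110 111 112 113 115 117 117 116 116 117 118 120 122 123 123 123
 124 106  52  33  33  33  34  33  33  33  32  31  32  31  30]
```

In the tool's units: 15.3 cm / 80 = 0.1913, 12 cm / 80 = 0.15, -0.35 rad / 0.7854 = -0.4456.

>>> arm_command(
  rows=[
    [0,0.05,0,0,0,0,0],
    [0,0.1,0,0,-0.1273,0,0],
    [-0.0125,0.15,0,0,-0.2546,0,0],
    [-0.0325,0.1913,0.0125,0,-0.382,0,0],
    [-0.0325,0.1913,0.025,0,-0.4456,0,0],
    [-0.0325,0.1913,0.0325,0,-0.4456,0,0],
    [-0.0325,0.1913,0.0325,0,-0.4456,0,0],
    [-0.0325,0.1913,0.0325,0,-0.4456,0,0],
    [-0.0325,0.1913,0.0325,0,-0.4456,0,0],
  ],
)

```text
time_s: 6.5
tcp_pos: [0.4672, -0.0366, 0.3599]
orientation: [-180.0, 20.0, -169.6]
ft_force: [-0.3, 0.2, -0.9]
finger_gap: 0.316
gripper_force: 59.6
```

```bash
python3 - <<'E'
from h import *
np.set_printoptions(precision=4,suppress=True)
s=manip.sense(); print(s["tcp_pos"],s["orientation"],s["ft_force"])
m=vision.camera_model("wrist"); w=vision.get_image("wrist"); cv2.imwrite("pics/w4.png",w)
R0=Ro.from_euler("xyz",s["orientation"],degrees=True)
for X in (crown,s["tcp_pos"]+R0.apply([0,0,L]),s["tcp_pos"]+R0.apply([.0185,0,L])):
    c=m["R"]@X+m["t"]; print((m["K"]@c/c[2])[:2])
t=vision.get_image("top"); mt=vision.camera_model("top")
for X in (crown,s["tcp_pos"]+R0.apply([0,0,L])):
    c=mt["R"]@X+mt["t"]; print("top",(mt["K"]@c/c[2])[:2])
sc=vision.get_image("scene"); cv2.imwrite("pics/t4.png",t); cv2.imwrite("pics/s4.png",sc)
o=np.zeros((560,800,3),np.uint8); k=lambda i,x,y:cv2.resize(i[y:y+70,x:x+100],None,fx=4,fy=4,interpolation=cv2.INTER_CUBIC)
o[:280,:400]=k(t,215,190); o[:280,400:]=k(sc,240,140); o[280:,:560]=cv2.resize(w[100:380,:],(560,280)) if 0 else w[90:370]
cv2.imwrite("pics/m4.png",o); to(crown+n*(.045+L),RF)
E
```

```text
[ 0.4672 -0.0366  0.3599] [-179.9911   20.0085 -169.5695] [-0.2696  0.2215 -0.8693]
[280.2121 203.418 ]
[279.0813 222.4012]
[279.0725 198.5151]
top [259.5345 227.442 ]
top [260.3412 229.9689]
shift cm [0.14 0.07 0.13] turn [-0.0008  0.0007 -0.0016] t 6.65
```

View pics/m4.png

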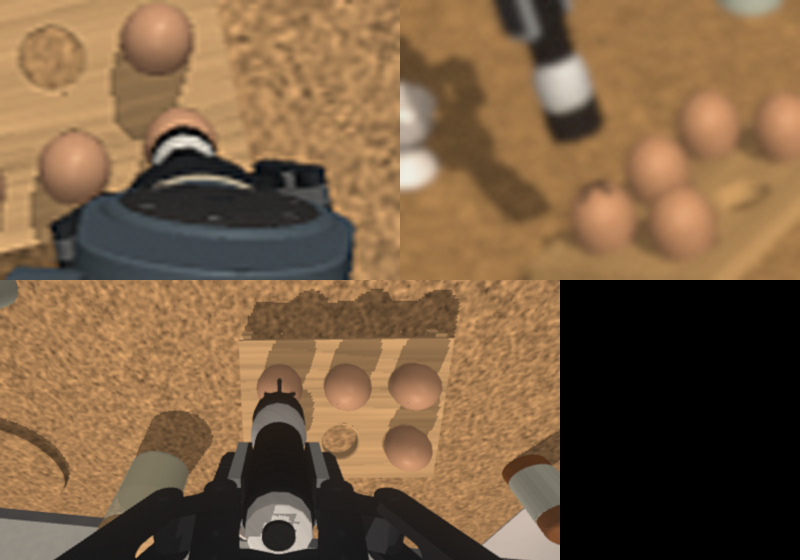

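```bash
python3 - <<'E'
from h import *
np.set_printoptions(precision=4,suppress=True)
w=cv2.imread("pics/w4.png"); g=w.max(2)
print(g[178:212,279]); print(g[183,270:290]); print(g[186,270:290]); print(g[205,248:312])
m=vision.camera_model("wrist"); s=manip.sense(); R0=Ro.from_euler("xyz",s["orientation"],degrees=True)
mo=s["tcp_pos"]+R0.apply([0,0,L])
p=lambda X:(lambda c:(m["K"]@c/c[2])[:2])(m["R"]@X+m["t"])
print("crown rel tool",R0.inv().apply(crown-s["tcp_pos"]))
for a in (-.002,0,.002): print(a,"tip",p(crown-.004*n-(.012+a)*xs),"edge",p(mo-(.018+a)*xs),"armL/R",p(crown-.004*n+.012*y_),p(crown-.004*n-.012*y_))
E
```

```text
[120 123 124 126 128 129 131 131 133 124  91  46  40  41  42  42  42  43
  43  43  43  43  44  43  40  40  40  40  40  39  41  42  41  42]
[126 126 127 127 128 127 128 130 129 129 129 129 128 127 127 128 126 126
 126 125]
[130 132 132 132 133 134 133 133 133 133 133 133 132 132 131 131 131 130
 129 128]
[191 191 191 191 191 192 191 191 191 183 169 171 177 181 186 160  77  42
  41  40  40  40  39  41  40  39  39  40  39  39  39  40  40  40  40  40
  39  41  40  39  39  38  40  40  42  57  87 124 145 140 134 127 122 123
 134 135 134 134 134 135 133 134 147 169]
crown rel tool [0.0016 0.0009 0.292 ]
-0.002 tip [279.8714 191.3526] edge [279.0165 201.7564] armL/R [293.1504 202.0794] [266.6205 202.1489]
0 tip [279.8687 189.1723] edge [279.011  199.1221] armL/R [293.1504 202.0794] [266.6205 202.1489]
0.002 tip [279.8659 186.9826] edge [279.0054 196.4739] armL/R [293.1504 202.0794] [266.6205 202.1489]
```

The wrist view shows the cross's upper tip at row 188 and the cup edge at row 201, so the cup has to move about 3.5 mm along tool +x. I'll apply that and advance to about 1 cm short of contact.

In the tool's units: 3.8 cm / 80 = 0.0475, 0.05 cm / 80 = 0.0006.

>>> arm_command(
  rows=[
    [0.0044,0.0006,0.0125,0,0,0,0],
    [0.0044,0.0006,0.025,0,0,0,0],
    [0.0044,0.0006,0.0375,0,0,0,0],
    [0.0044,0.0006,0.0475,0,0,0,0],
    [0.0044,0.0006,0.0475,0,0,0,0],
    [0.0044,0.0006,0.0475,0,0,0,0],
    [0.0044,0.0006,0.0475,0,0,0,0],
    [0.0044,0.0006,0.0475,0,0,0,0],
  ],
)

```text
time_s: 7.45
tcp_pos: [0.4763, -0.0337, 0.3232]
orientation: [-180.0, 20.1, -169.5]
ft_force: [-1.3, -0.2, -1.2]
finger_gap: 0.314
gripper_force: 59.6
```

```bash
cat >> h.py <<'E'
def force(k=8):
    F=[];w=None
    for i in range(k): w=vision.get_image("wrist"); F.append(manip.sense()["ft_force"])
    s=manip.sense(); R0=Ro.from_euler("xyz",s["orientation"],degrees=True); F=R0.inv().apply(np.array(F))
    print("F tool",F.mean(0).round(2),"sd",F.std(0).round(2),"t",s["time_s"],"grip",round(s["gripper_force"],1),"crown rel mm",(R0.inv().apply(crown-s["tcp_pos"])*1000-[0,0,L*1000]).round(2)); return w
E
python3 - <<'E'
from h import *
w=force(); sc=vision.get_image("scene"); t=vision.get_image("top")
g=w.max(2); print(g[165:206,279])
k=lambda i,x,y:cv2.resize(i[y:y+70,x:x+100],None,fx=4,fy=4,interpolation=cv2.INTER_CUBIC)
o=np.zeros((560,800,3),np.uint8);o[:280,:400]=k(t,215,190); o[:280,400:]=k(sc,240,140); o[280:,:400]=k(w,230,150); cv2.imwrite("pics/m5.png",o)
E
```

```text
F tool [0.58 0.11 1.34] sd [0.47 0.45 0.42] t 7.85 grip 59.6 crown rel mm [-2.03 -0.22  8.29]
[142 140 142 147 151 151 148 145 146 150 152 154 152 151 148 147 148 148
 148 146 138 122 114 112 115 118 121 122 125 126 128 128 131 131 134 134
 112  54  40  40  41]
```

View pics/m5.png

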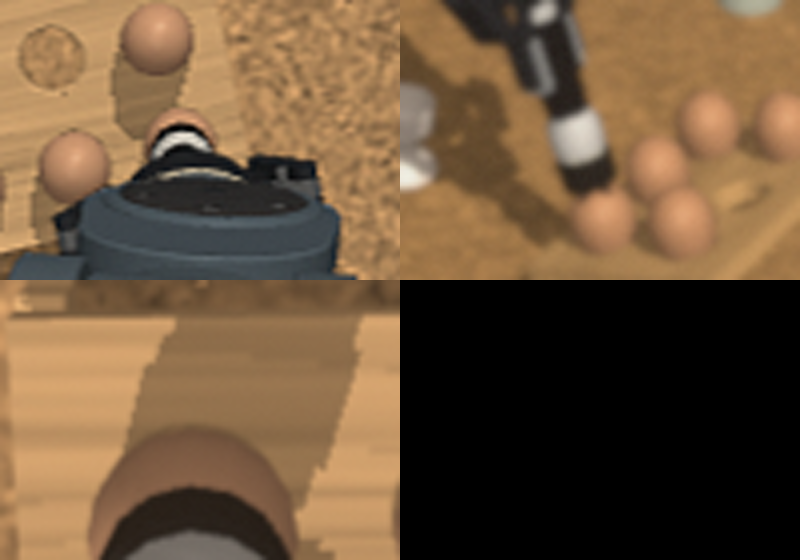

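The scene crop shows the cup just above the marked egg's crown, and the wrist crop shows it centred sideways. I'll check the relative offset in both cameras, using the egg outlines and the aluminium head, where calibration bias cancels.

```bash
python3 - <<'E'
from h import *
np.set_printoptions(precision=2,suppress=True)
s=manip.sense(); R0=Ro.from_euler("xyz",s["orientation"],degrees=True)
tp=lambda x,z: s["tcp_pos"]+R0.apply([x,0,z])
def P(m,X): c=m["R"]@X+m["t"]; return (m["K"]@c/c[2])[:2],c[2]
def fit(im,box,name):
    x,y,X,Y=box; h=cv2.cvtColor(im,cv2.COLOR_BGR2Lab).astype(int)[y:Y,x:X]; k=((h[...,1]-128)>(16 if name=="e" else 99)).astype(np.uint8)
    return k
sc=vision.get_image("scene"); s4=cv2.imread("pics/s4.png"); m=vision.camera_model("scene")
# head: bright low-saturation blob
hsv=cv2.cvtColor(sc,cv2.COLOR_BGR2HSV)[165:195,370-95:300] if 0 else cv2.cvtColor(sc,cv2.COLOR_BGR2HSV)[160:190,272:300]
k=((hsv[...,1]<60)&(hsv[...,2]>110)).astype(np.uint8); N,l,st,c=cv2.connectedComponentsWithStats(k); i=1+np.argmax(st[1:,4]); print("head",c[i]+[272,160],st[i])
print("head pred z36",P(m,tp(0,L-.034)),"mouth",P(m,tp(0,L)))
a=s4[184:212,278:304]; lab=cv2.cvtColor(a,cv2.COLOR_BGR2Lab).astype(int)
hs=cv2.cvtColor(a,cv2.COLOR_BGR2HSV); print(hs[13,:,0],lab[13,:,1],sep="\n"); print(lab[:,13,1])
print("egg pred",P(m,crown-.024*n))
w=vision.get_image("wrist"); mw=vision.camera_model("wrist"); print("wrist egg centre",P(mw,crown-.024*n),"cup edge",P(mw,tp(.018,L)))
# silhouette top of sphere
C,d=ray("wrist",(0,0),mw); E=crown-.024*n
th=np.linspace(0,2*np.pi,400); fib=[P(mw,E+.022*(np.cos(u)*-xs*np.cos(v)+np.sin(u)*y_*np.cos(v)+np.sin(v)*n))[0] for u in th[::4] for v in np.linspace(-1.5,1.5,60)]
fib=np.array(fib); print("silh top/left/right",fib[:,1].min(),fib[:,0].min(),fib[:,0].max())
E
```

```text
head [284.07 173.97] [  5   7  14  14 146]
head pred z36 (array([282.72, 173.45]), np.float64(1.364251266211978)) mouth (array([286.5 , 185.04]), np.float64(1.3786451575254155))
[16 16 16 15 15 13 13 13 13 13 13 13 13 13 13 13 13 13 13 13 14 14 16 15
 13 13]
[138 138 137 137 137 139 139 141 142 143 143 144 143 144 144 145 144 144
 143 142 140 137 136 136 138 139]
[139 139 139 141 142 145 145 145 144 145 145 145 145 144 144 143 143 142
 141 139 138 137 138 138 138 137 137 137]
egg pred (array([290.56, 195.9 ]), np.float64(1.3908767138126417))
wrist egg centre (array([278.72, 212.04]), np.float64(0.26009658349467873)) cup edge (array([279.05, 199.2 ]), np.float64(0.22337504739869798))
silh top/left/right 186.12715892263296 252.80446566890214 304.6419115079888
```

Both cameras agree: the cup is offset about -1.6 to -2 mm in tool x and the crown about -1.5 to -2 mm, so they're centred within about 1 mm. I'll advance now.

In the tool's units: 0.8 cm / 80 = 0.01, 0.6 cm / 80 = 0.0075.

>>> arm_command(
  rows=[
    [0,0,0.0038,0,0,0,0],
    [0,0,0.0075,0,0,0,0],
    [0,0,0.01,0,0,0,0],
    [0,0,0.01,0,0,0,0],
    [0,0,0.01,0,0,0,0],
  ],
)

```text
time_s: 8.55
tcp_pos: [0.479, -0.0332, 0.3154]
orientation: [-180.0, 20.1, -169.5]
ft_force: [0.1, -0.1, 1.3]
finger_gap: 0.313
gripper_force: 59.6
```

```bash
python3 - <<'E'
from h import *
w=force()
E
```

```text
F tool [ 0.05 -0.08 -0.71] sd [0.44 0.35 0.24] t 8.95 grip 59.6 crown rel mm [-1.95 -0.16  0.31]
```

In the tool's units: 0.2 cm / 80 = 0.0025, 0.1 cm / 80 = 0.0013.

>>> arm_command(
  rows=[
    [0,0,0.0013,0,0,0,0],
    [0,0,0.0025,0,0,0,0],
    [0,0,0.0025,0,0,0,0],
  ],
)

```text
time_s: 9.25
tcp_pos: [0.4797, -0.0331, 0.3134]
orientation: [-180.0, 20.1, -169.5]
ft_force: [-1.6, -0.7, 2.1]
finger_gap: 0.312
gripper_force: 59.7
```

```bash
python3 - <<'E'
from h import *
w=force()
E
```

```text
F tool [ 0.23 -0.64 -2.46] sd [0.55 0.48 0.34] t 9.65 grip 59.7 crown rel mm [-1.99 -0.19 -1.73]
```

Contact came about 5 mm early, so the crown is about 39 mm above the board. Redoing the lateral estimate with that height calls for about 1 mm more in tool +x. I'll back off, shift and re-seat.

In the tool's units: -0.8 cm / 80 = -0.01, -0.4 cm / 80 = -0.005.

>>> arm_command(
  rows=[
    [0,0,-0.005,0,0,0,0],
    [0,0,-0.01,0,0,0,0],
    [0.0013,0,-0.01,0,0,0,0],
    [0.0013,0,-0.01,0,0,0,0],
    [0.0013,0,-0.01,0,0,0,0],
  ],
)

```text
time_s: 10.15
tcp_pos: [0.4758, -0.0337, 0.3204]
orientation: [180.0, 20.0, -169.5]
ft_force: [-0.1, -0.4, -1.6]
finger_gap: 0.312
gripper_force: 59.8
```

```bash
python3 - <<'E'
from h import *
w=force(14)
E
```

```text
F tool [ 0.25 -0.    1.08] sd [0.42 0.49 0.52] t 10.85 grip 59.8 crown rel mm [-3.05 -0.22  6.22]
```

In the tool's units: 0.8 cm / 80 = 0.01, 0.75 cm / 80 = 0.0094.

>>> arm_command(
  rows=[
    [0,0,0.0025,0,0,0,0],
    [0,0,0.005,0,0,0,0],
    [0,0,0.0069,0,0,0,0],
    [0,0,0.0081,0,0,0,0],
    [0,0,0.0094,0,0,0,0],
    [0,0,0.01,0,0,0,0],
    [0,0,0.01,0,0,0,0],
    [0,0,0.01,0,0,0,0],
  ],
)

```text
time_s: 11.65
tcp_pos: [0.4788, -0.0332, 0.3132]
orientation: [-180.0, 20.1, -169.5]
ft_force: [-1.1, 0.3, 1.3]
finger_gap: 0.317
gripper_force: 59.8
```

```bash
python3 - <<'E'
from h import *
np.set_printoptions(precision=4,suppress=True)
w=force(14); sc=vision.get_image("scene"); print(manip.sense()["dq"],manip.sense()["orientation"], np.degrees(np.arccos(n[2])))
k=lambda i,x,y:cv2.resize(i[y:y+70,x:x+100],None,fx=4,fy=4,interpolation=cv2.INTER_CUBIC)
cv2.imwrite("pics/m6.png",np.hstack([k(sc,240,140),k(w,230,150)]))
E
```

```text
F tool [-0.3  -0.4  -2.22] sd [0.57 0.41 0.47] t 12.35 grip 59.8 crown rel mm [-3.03 -0.2  -1.77]
[ 0.123   0.0857 -0.0063  0.0349  0.035  -0.0117] [-179.9917   20.0568 -169.5045] 19.999999999999993
```

View pics/m6.png

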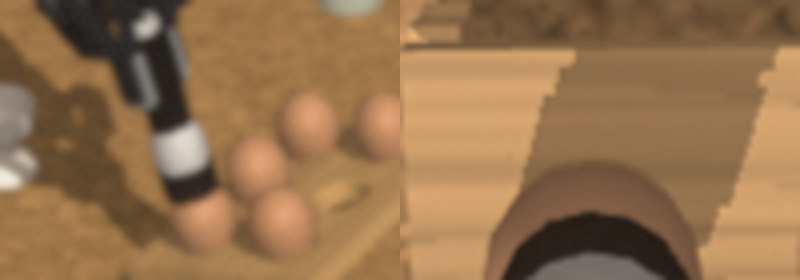

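It's seated at about 3.3 N. The small lateral force and the scene view both hint that the cup is now a little too far along +x. I'll do one numeric cross-check using the egg and head centroids in the scene and top images.

```bash
python3 - <<'E'
from h import *
np.set_printoptions(precision=2,suppress=True)
s=manip.sense(); R0=Ro.from_euler("xyz",s["orientation"],degrees=True)
cr=crown+.0055*n
def P(m,X): c=m["R"]@X+m["t"]; return (m["K"]@c/c[2])[:2]
def hull_c(m,pts): q=np.array([P(m,p) for p in pts]); return q.min(0),q.max(0)
def eggpts(c): # body: prolate, max radius 22 at 24 below the crown
    return [c-.024*n+a*n*np.sin(v)+.022*np.cos(v)*(np.cos(u)*xs+np.sin(u)*y_) for u in np.linspace(0,6.28,60) for v in np.linspace(-.6,1.57,30) for a in [.024 if v>0 else .033]]
def headpts(dx): return [s["tcp_pos"]+R0.apply([dx+.0175*np.cos(u),.0175*np.sin(u),L-z]) for u in np.linspace(0,6.28,60) for z in (.021,.042)]
def blob(im,box,f):
    x,y,X,Y=box; k=f(cv2.cvtColor(im[y:Y,x:X],cv2.COLOR_BGR2HSV).astype(int),cv2.cvtColor(im[y:Y,x:X],cv2.COLOR_BGR2Lab).astype(int)).astype(np.uint8)
    N,l,st,c=cv2.connectedComponentsWithStats(k); i=1+np.argmax(st[1:,4]); return st[i][:4]+[x,y,0,0],c[i]+[x,y]
for nm,im0,eb,hb in [("scene",cv2.imread("pics/scene0.png"),(278,182,298,206),(270,158,300,196)),("top",cv2.imread("pics/top0.png"),(248,212,275,240),(240,210,280,245))]:
    m=vision.camera_model(nm); im=vision.get_image(nm)
    print(nm,"egg pred",*hull_c(m,eggpts(cr))," head pred",*hull_c(m,headpts(0)), "per +1mm toolx px",P(m,cr-.001*xs)-P(m,cr),"per y",P(m,cr+.001*y_)-P(m,cr))
    print("head obs",*blob(im,hb,lambda h,l:(h[...,1]<70)&(h[...,2]>100)))
    lab=cv2.cvtColor(im0,cv2.COLOR_BGR2Lab)[...,1].astype(int); x,y,X,Y=eb
    if nm=="scene":
        for r in (190,193,196,199): print(r,lab[r,274:304])
        print(cv2.cvtColor(im0,cv2.COLOR_BGR2HSV)[195,274:304,2])
    else:
        print(lab[226,244:278]); print(lab[208:246,257])
E
```

```text
scene egg pred [281.47 185.05] [298.78 203.76]  head pred [276.14 170.94] [291.48 184.6 ] per +1mm toolx px [-0.29 -0.02] per y [ 0.22 -0.19]
head obs [278 170  15  14] [284.91 177.13]
190 [138 138 138 138 139 139 138 138 139 139 140 140 142 143 144 146 145 146
 145 145 145 144 143 141 139 137 138 139 140 140]
193 [138 138 138 138 138 138 137 137 138 140 142 142 143 144 144 144 145 145
 145 145 145 144 144 143 140 138 137 137 139 140]
196 [138 139 138 138 138 139 137 138 138 139 141 141 141 143 143 144 144 144
 144 144 144 144 143 143 140 137 136 136 138 140]
199 [138 138 137 137 137 136 136 135 135 136 137 139 140 142 142 143 142 143
 142 143 143 143 142 140 138 136 135 135 136 138]
[149 151 156 159 154 148 145 140 132 132 142 157 170 179 191 196 200 202
 201 198 192 189 180 168 149 130 119 118 122 138]
top egg pred [250.07 216.81] [268.63 235.49]  head pred [252.27 222.54] [267.93 239.32] per +1mm toolx px [0.09 0.42] per y [-0.42  0.09]
head obs [253 223  14   6] [259.26 224.83]
[136 136 137 137 138 137 135 136 138 139 140 142 143 143 142 137 134 136
 135 133 130 128 138 141 139 137 137 137 137 137 137 137 138 137]
[134 134 135 135 134 135 135 135 134 140 142 143 142 143 142 144 143 143
 143 137 126 140 140 138 137 137 136 135 134 135 135 135 135 134 134 135
 135 135]
```

The cameras together put the crown about 1 mm along tool -x from the cup, and the force agrees. I'll go back 1 mm in x and 0.5 mm in y and re-seat.

In the tool's units: -0.8 cm / 80 = -0.01, -0.6 cm / 80 = -0.0075.

>>> arm_command(
  rows=[
    [0,0,-0.005,0,0,0,0],
    [0,0,-0.01,0,0,0,0],
    [-0.0013,-0.0006,-0.01,0,0,0,0],
    [-0.0013,-0.0006,-0.01,0,0,0,0],
    [-0.0013,-0.0006,-0.0075,0,0,0,0],
    [-0.0013,-0.0006,-0.005,0,0,0,0],
    [-0.0013,-0.0006,-0.0031,0,0,0,0],
    [-0.0013,-0.0006,-0.0019,0,0,0,0],
    [-0.0013,-0.0006,-0.0006,0,0,0,0],
    [-0.0013,-0.0006,0.0003,0,0,0,0],
    [-0.0013,-0.0006,0.0003,0,0,0,0],
    [-0.0013,-0.0006,0.0003,0,0,0,0],
    [-0.0013,-0.0006,0.0003,0,0,0,0],
  ],
)

```text
time_s: 13.8
tcp_pos: [0.4798, -0.0335, 0.3134]
orientation: [-180.0, 20.1, -169.5]
ft_force: [-1.5, 0.1, 1.1]
finger_gap: 0.311
gripper_force: 59.8
```

```bash
python3 - <<'E'
from h import *
w=force(20)
E
```

```text
F tool [-0.13  0.51 -2.18] sd [0.55 0.42 0.53] t 14.8 grip 59.8 crown rel mm [-2.02  0.29 -1.96]
```

```bash
python3 -c "
from workcell import job_done
print(job_done())"
```

```text
the job is handed in; nothing more can be done
None
```

The job is handed in with the torch still gripped and its cup resting on the marked egg at about 3.3 N. I estimate it is centred within about 1–2 mm and in line with the egg to about 1°; the hand-in returned no verdict.

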